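Tip a blank out of its nest and lock it in the drilling fixture

TASK

Press down on the plate's edge at the notched end of the black nest so that its other end tips up and stays up, then pinch the plate by that raised end, lift it out and lower it, without dropping it, onto the seat of the grey drilling fixture so that it lies flat between the guides and end stops. Then lock it in: push the fixture's quarter-turn latch down and turn it ninety degrees clockwise, so that its arm lies over the end of the plate and its cam catches and keeps it down when you let go. Leave the wrench, the bottle and the bin where they are.

Things in the scene. Friction and masses are not known exactly. Their poses are not given: they have to be found in the camera images.
- plate: Loose bare aluminium plate 120 x 60 x 10 mm (x, y, z), about 0.18 kg, two big and two small through holes on its centre lines; the same either way round. Origin: centre of its underside; x along its length, z up out of its upper face. Starts in the nest's pocket, x along the nest's x, upper face 1 mm below the nest's rim.
- nest: Fixed black block 160 x 100 x 35 mm (x, y, z) with a pocket 126 x 64 mm open at the top, in which the plate lies on a rocker: 2 mm of room at each long side of the plate, 3 mm at each end. Origin: centre of its underside. The middle of its -x end wall has a notch 50 mm wide, open from the rim down to 14 mm above the bench and right through the wall; press the plate there.
- pivot (a point): Fixed point on the nest, the middle of the rocker's pivot line (parallel to the nest's y): x = -24 mm, height 24 mm in the nest, which is the height of the plate's underside. The rocker is 40 mm wide, narrower than the plate, spans x = -58 to +38 mm in the nest and can tilt one way only: -x end down, +x end up.
- press_end (a point): Fixed point on the nest: middle of the plate's end edge at the notch, at the height of the plate's upper face before it tips (x = -60 mm, height 34 mm in the nest).
- nest_rocker (a joint): Tilt of the rocker and the plate on it, rad: 0 level, grows as the plate's end at the notch goes down, stop at 0.34 (that end's underside is then about 12 mm lower, the other end's about 28 mm higher, well above the rim). The hinge is stiff: pushing about 10 to 15 N near the end edge tilts it and it stays where it is left, with the plate on it.
- fixture: Fixed grey base 178 x 96 x 12 mm with steel parts on it, x along it (it spans x = -102 to +76 mm). Origin: on the bench under the seat's centre. The seat is a block 110 x 44 mm, top at 26 mm, narrower than the plate, so fingers have room beside it down to the base. The latch stands at x = -84 mm, y = 0.
- seat (a point): Centre of the seat's top face, 26 mm above the bench, axes as the fixture's. The plate's origin belongs here, its x along this x, either way round. End stops: faces at x = -63 and +63 mm, 32 mm high from the bench. Side guides: faces at y = -33 and +33 mm, only from x = -56 to -24 mm, 34 mm high, 7 mm thick.
- latch_grip (a point): On the latch's axis at half height of its upright wing, 69 mm above the bench before pressing; moves and turns with the latch. Wing: steel bar 36 mm long (this point's y), 10 mm thick (x), 24 mm high, on a disc 48 mm across whose upper face is 12 mm below this point.
- latch_arm_end (a point): Underside of the latch arm at its free end, 40 mm from the latch's axis along the wing (+y of point latch_grip) at one side only. The arm is under the disc, 16 mm wide, 7 mm thick; its underside is 10 mm above a seated plate's upper face before pressing, 1 mm with the latch right down.
- latch_press (a joint): How far the latch is pressed down, m: 0 up, 0.009 at its lower stop; a spring pushes up with about 3 N at the top and 7 N at the bottom. It cannot turn until it is pressed 6.5 mm (push it right down). When turned and let go, the cam rests under its keeper and holds it about 6.5 mm down.
- latch_turn (a joint): Turn of the latch, rad, clockwise seen from above: 0 at the start (arm and wing along the fixture's +y), stop at 1.571 (arm along the fixture's +x, over the plate's end). Light friction.
- wrench: Loose wrench 160 mm long lying on the bench beyond the work; leave alone. Origin near its middle, handle to its -x.
- oiler: Loose white closed bottle 52 mm across, 130 mm tall, standing to the left; leave alone. Origin: centre of its underside.
- bin: Loose blue open bin 120 x 100 x 55 mm, to the right; leave alone. Origin: centre of its underside.
Things that resemble listed ones, but are neither listed nor needed, are in the scene too. There is more than one size of the plate; the job needs the middle-sized. There is more than one size of the nest; the job needs the smaller.

How it is judged:
By the outcome, as a careful person would: the job done as asked, in the order asked, and still so for the second after the job is handed in, with the robot touching nothing.
It also fails if it takes over 58 s, if anything falls off the work surface, if the arm or the gripper's body presses on something with over 40 N, if the wrist force passes 120 N, or if a joint passes its speed limit or range.

ROBOT

A 6-joint arm with a two-finger parallel gripper is mounted at the origin on the work surface. World frame = base frame: x ahead of the robot, y to its left, z up, the work surface at z = 0. Lengths are in m, angles in degrees, forces in N, time in s.
With the tool pointing down it reaches from about 0.4 to 0.825 m from the base axis. Payload 7 kg.
Tool frame: the origin (TCP) lies on the centre line of the jaws, within the pads' length; the fingertips stand 14 mm ahead of it and the grasp point (between the pads) lies 5 mm behind it; z points along the fingers, x is the direction in which the jaws open and shut, and the axes are right-handed (so a half turn about z gives the same grasp; the last joint's range is limited). The gripper opens to 88 mm and grips with 3 to 60 N. Pads are 19 mm wide; open, the fingers measure 130 mm over their backs; the gripper's body (78 mm by 193 mm) begins 47 mm behind the grasp point.
Start: joints at [-55.227, 20.546, 0.682, 0, -70.136, -16.507], TCP at [0.212, -0.641, 0.241] pointing down, gripper open.
Joint ranges: [-176.03, 176.03], [-82.01, 121.73], [-58.28, 71.71], [-173.87, 95.51], [-174.79, -0.11], [-173.66, 173.66]. Speed limits (degrees/s): [136.94, 136.94, 172.46, 180, 180, 180].

INTERFACE

Orientations are given as [roll, pitch, yaw] about the fixed x, y, z axes, in that order (R = Rz(yaw) Ry(pitch) Rx(roll)).
In Python, from plant import * gives the robot as it stands.
- The arm moves only by the shell command python3 -m handwheel 'ROWS' [OPENING]. ROWS is JSON, a list of rows, each a list of 2 entries, a list of its own where there are three numbers: the shift along the tool's x, y, z each as a share of 0.2 m, from -1 to 1, then the turn, a rotation vector about the tool's x, y, z each as a share of 360 degrees, from -1 to 1. In form: [[[tx, ty, tz], [ax, ay, az]], ...]. A call has 1 to 5 rows; each row is the pose to reach, as a shift and turn from the pose commanded when the call began, along the tool's axes at that moment, turning the shorter way round; what a row does not reach only later rows make up. A row lasts 1/12 s, in which the tool goes at most 41.7 mm and 7.16 degrees, less where a joint would pass 70% of its speed; a pose out of reach is approached as far as the arm can. A call with a number of a shift or a turn outside -1 to 1 is refused whole. A call with a gripper value outside its range is refused whole. OPENING is the closure, from -1 (fully open) to 1 (shut), set as the call begins (- or left out, the last holds). The fingers move at their own pace and stop on an object; the grip force is fixed at half the most. Time passes only in rows, so rows that repeat a pose let the fingers close. It gives the time, the measured TCP pose, the force and the opening at its end, in the units of the state.
- get_obs(): the state, without advancing time (a new reading comes with each control period).
- snapshot(name): name is "scene" or "side" or "wrist"; returns a dict with "color" (400x640x3 uint8, red, green, blue), "z_map" (400x640 float32, m along the optical axis (not along the pixel's ray), 0 where there is no reading), "intrinsics" (3x3 intrinsics, pixels), "rvec" (rotation vector, rad) and "tvec" (3), from world to camera coordinates, as OpenCV has them. Camera axes: x right, y down, z forward; pixel columns grow to the right and rows downward; lengths in m; the calibration is good to about 2 mm. A picture is of the moment at which its call begins.
- close_job(): hands the job in, once; it reports no verdict.
The state is a dict: "clock": time; "joint_pos": joint angles; "qvel": joint speeds; "tau": joint torques, N m; "tool_pos": TCP position; "orientation": TCP orientation; "force": force on the tool from outside, world axes, zero at the start; "moment": the same for the moment, N m; "opening": finger opening in m.
Only numpy, scipy, OpenCV 4.12 (cv2) and the standard library are available. Lean on these libraries where they do the work, as an engineer would, in place of code of your own. Each camera call takes 0.05 s, during which the arm holds its last target. There are 200 camera calls.

## Working session

There is one attempt and no reset: what is moved stays moved. The work goes in short steps, Python scripts to look and compute and a shell command to move; the robot and the scene stay as the last step left them, time stands still between calls to the robot, and variables do not carry over. Pictures are saved under pics/ and viewed, about 8 in all and at most 12, crops included, and the job is handed in when it is done.

```bash
mkdir -p pics; ls; python3 - <<'E'
from plant import *
import cv2,numpy as np
for n in ("scene","side"):
    s=snapshot(n); np.savez(f"{n}0.npz",**s)
    cv2.imwrite(f"pics/{n}0.png",s["color"][:,:,::-1])
    R=cv2.Rodrigues(np.array(s["rvec"]))[0]; print(n,(-R.T@np.array(s["tvec"]).ravel()).round(3),R[2].round(2),s["intrinsics"][0][0])
print(get_obs())
E
```

```text
pics
scene [1.515 0.163 0.885] [-0.77 -0.13 -0.62] 436.0084597999742
side [0.268 0.95  0.746] [ 0.21 -0.8  -0.57] 463.36861847379356
{'clock': 0.1, 'joint_pos': array([-5.52275700e+01,  2.05879178e+01,  6.39322150e-01, -1.74395590e-02,
       -7.01373343e+01, -1.65080548e+01]), 'qvel': array([ 0.01564041, -0.08457984,  0.10478819,  0.07896284,  0.00054639,
        0.02236925]), 'tau': array([-2.06292149e-03, -5.84162807e+01,  2.93750113e+01,  7.01550543e+00,
        1.00937078e-02, -5.97693202e-05]), 'tool_pos': array([ 0.21139957, -0.64059729,  0.23971296]), 'orientation': array([-1.79991300e+02, -8.70468628e-02,  1.08258431e+02]), 'force': array([1.05673143, 0.23687564, 0.30762235]), 'moment': array([0.02865864, 0.00626841, 0.03109146]), 'opening': 0.08780156073107674}
```

View pics/scene0.png

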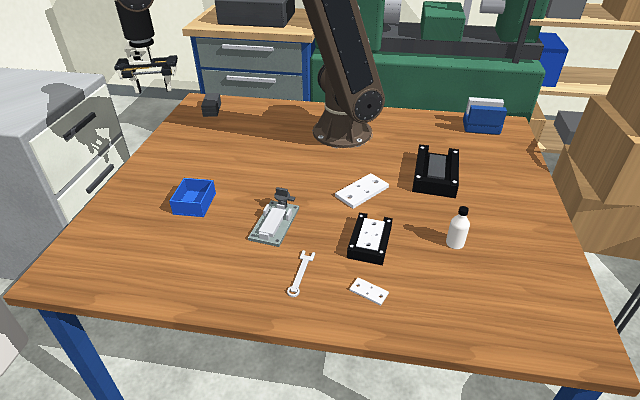

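View pics/side0.png

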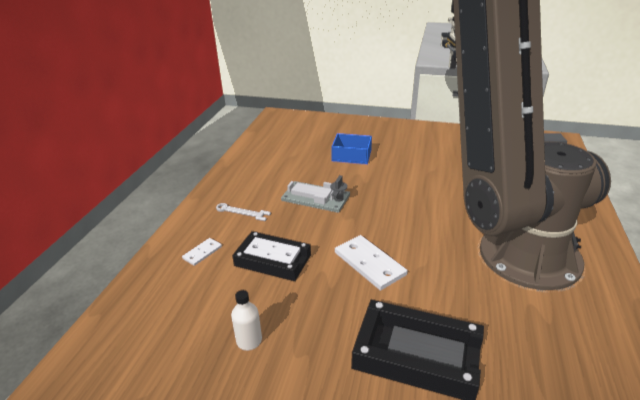

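The small nest is at scene (370,238) and side (272,255), with the plate in it. The fixture is at scene (273,222) and side (317,195), with its latch at the robot end. The wrench, bottle, bin, decoy plates and larger nest are clearly separate. Next I'll zoom in and measure.

```bash
cat > h.py <<'E'
import numpy as np,cv2
def load(n): return dict(np.load(n+".npz"))
def cloud(s):
    K=s["intrinsics"];z=s["z_map"];v,u=np.mgrid[:400,:640]
    P=np.stack([(u-K[0,2])/K[0,0]*z,(v-K[1,2])/K[1,1]*z,z],-1)
    R=cv2.Rodrigues(s["rvec"])[0]; W=(P-s["tvec"].ravel())@R; W[z<=0]=np.nan; return W
def ray(s,uv,h):
    uv=np.atleast_2d(np.float64(uv));K=s["intrinsics"];R=cv2.Rodrigues(s["rvec"])[0]
    d=np.c_[(uv-K[[0,1],2])/K[[0,1],[0,1]],np.ones(len(uv))]@R; c=-R.T@s["tvec"].ravel()
    return c+d*((h-c[2])/d[:,2])[:,None]
def px(s,P): return cv2.projectPoints(np.float64(P).reshape(-1,1,3),s["rvec"],s["tvec"],s["intrinsics"],None)[0][:,0]
E
python3 - <<'E'
from h import *
a=load("scene0");b=load("side0")
def crop(s,x,y,w,h):return cv2.resize(s["color"][y:y+h,x:x+w,::-1],None,fx=5,fy=5,interpolation=cv2.INTER_CUBIC)
t=np.hstack([crop(a,335,205,75,60),crop(a,240,185,75,60)]);u=np.hstack([crop(b,230,225,85,60),crop(b,277,165,75,60)[:,:]])
u=u[:,:750] if u.shape[1]>=750 else u
cv2.imwrite("pics/c1.png",np.vstack([t,u[:,:750]]))
for n,s,rn,rf in (("scene",a,(335,200,410,270),(240,180,315,248)),("side",b,(228,225,318,282),(275,165,352,215))):
    W=cloud(s)
    for nm,(x0,y0,x1,y1) in(("nest",rn),("fix",rf)):
        w=W[y0:y1,x0:x1].reshape(-1,3);c=s["color"][y0:y1,x0:x1].reshape(-1,3).astype(int)
        w0=w[np.isfinite(w[:,2])]
        print(n,nm,"zhist",np.histogram(w0[:,2],np.arange(-.01,.1,.005))[0])
        m=(w[:,2]>.006)&((c.max(1)<70) if nm=="nest" else ((c.max(1)-c.min(1))<40))
        if nm=="nest": m=(w[:,2]>.029)&(w[:,2]<.042)
        else: m=m&(w[:,2]<.017)
        r=cv2.minAreaRect(w[m][:,:2].astype(np.float32)*1000);print(r,m.sum())
E
```

```text
scene nest zhist [   1 1297 2203  107   94   77   68   80  663  645    0    0    0    0
    0    0    0    0    0    0    0]
((605.5723266601562, 156.53857421875), (99.82917785644531, 166.10052490234375), 83.3421859741211) 1324
scene fix zhist [   3 1357 2117  138  563   97  152  333   90   25    0    9   30   69
   20   16   15   17   25    0    0]
((575.3681030273438, -132.1871337890625), (98.45210266113281, 181.64871215820312), 82.48577880859375) 735
side nest zhist [   0  492 2054  153  158  162  120  153  714 1099    1    0    0    0
    0    0    0    0    0    0    0]
((605.50927734375, 156.18399047851562), (104.59839630126953, 162.05259704589844), 84.26092529296875) 1843
side fix zhist [   0  425 1895  136  448  132  125  348   77   30    1    2   33   94
   20   14   12   12   28    0    0]
((573.5548095703125, -132.27456665039062), (100.96636962890625, 179.2353057861328), 82.58671569824219) 601
```

View pics/c1.png

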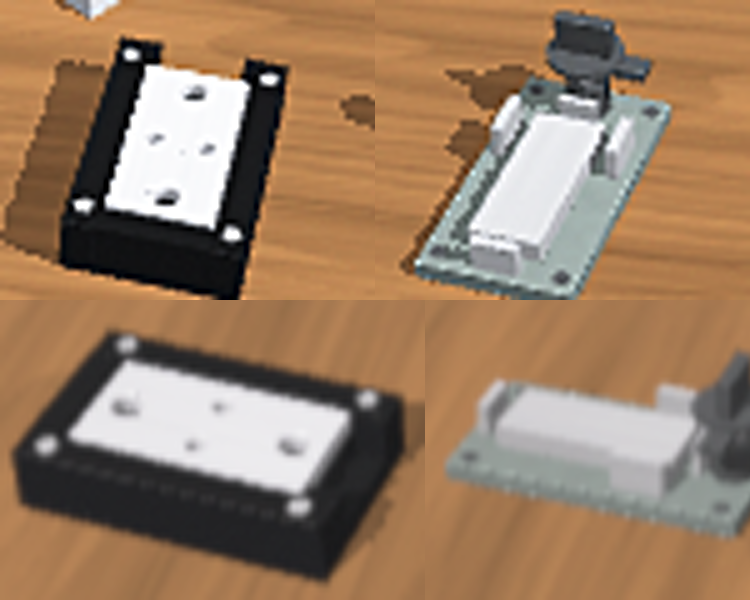

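Top row of the composite is the scene view: the nest's notch faces the robot (crop about 200,60), and the latch is at the fixture's robot end with its arm pointing to world +y. So both +x axes point roughly along world +x, at a yaw of about -7°. I'll refine the poses with the screws, the plate and the seat.

```bash
python3 - <<'E'
from h import *
a=load("scene0");b=load("side0")
for n,s,rn,rf in (("scene",a,(335,200,410,270),(240,180,315,248)),("side",b,(228,225,318,282),(275,165,352,215))):
    W=cloud(s); x0,y0,x1,y1=rn
    g=s["color"].min(2); m=np.zeros_like(g); m[y0:y1,x0:x1]=(g[y0:y1,x0:x1]>110)*255
    nc,l,st,ce=cv2.connectedComponentsWithStats(m)
    pts=[];
    for i in range(1,nc):
        if 4<st[i,4]<60: p=ray(s,ce[i],.035)[0]; pts.append(p[:2]); 
        if st[i,4]>200:
            ct=max(cv2.findContours((l==i).astype(np.uint8),0,2)[0],key=cv2.contourArea)
            w=ray(s,ct[:,0],.034)[:,:2]*1000; print(n,"white",cv2.minAreaRect(w.astype(np.float32)))
    print(n,"screws",np.round(np.array(pts)*1000,1).tolist())
    x0,y0,x1,y1=rf; w=W[y0:y1,x0:x1].reshape(-1,3)
    for lo,hi,nm in((.0245,.0285,"seat"),(.055,.0595,"disc"),(.074,.085,"wingtop"),(.028,.0365,"stops")):
        k=w[(w[:,2]>lo)&(w[:,2]<hi)]; r=cv2.minAreaRect((k[:,:2]*1000).astype(np.float32)); print(n,nm,len(k),np.round(k.mean(0)*1000,1),np.round(r[0],1),np.round(r[1],1),round(r[2],1))
W=cloud(a)
for nm,(x0,y0,x1,y1) in dict(oiler=(440,200,475,255),bin=(168,175,218,220)).items():
    w=W[y0:y1,x0:x1].reshape(-1,3);w=w[w[:,2]>.03];print(nm,w.min(0).round(3),w.max(0).round(3))
E
```

```text
scene white ((604.4852294921875, 157.029052734375), (61.072349548339844, 123.45549774169922), 83.48257446289062)
scene screws [[535.1, 123.8], [544.2, 204.3], [664.1, 108.9], [672.1, 189.6]]
scene seat 327 [ 587.8 -133.1   26.5] [ 578.6 -135.3] [ 76.2 156.7] 69.2
scene disc 65 [ 512.5 -120.3   57. ] [ 509.9 -117.2] [33.9 54.5] 16.9
scene wingtop 46 [ 505.3 -122.6   79.8] [ 501.9 -122.8] [38.2 17.1] 84.5
scene stops 174 [ 570.5 -131.5   31.3] [ 580.5 -131.8] [ 80.7 158.9] 84.5
side white ((602.0806274414062, 160.89820861816406), (75.6912841796875, 130.59490966796875), 83.07201385498047)
side screws [[666.2, 105.9], [536.6, 120.4], [675.7, 187.6]]
side seat 304 [ 580.9 -132.9   26.8] [ 570.2 -136.4] [ 78.7 159.4] 70.7
side disc 89 [ 503.2 -118.1   57.5] [ 502.7 -116.7] [44.9 58.4] 12.2
side wingtop 42 [ 502.4 -121.2   80.5] [ 502.5 -123.5] [39.2 10.5] 83.0
side stops 211 [ 570.8 -128.4   31. ] [ 572.6 -138. ] [ 82.4 167.1] 69.4
oiler [0.557 0.37  0.03 ] [0.602 0.422 0.134]
bin [ 0.457 -0.46   0.03 ] [ 0.585 -0.353  0.059]
```

```bash
cat > nav.py <<'E'
import numpy as np
from scipy.spatial.transform import Rotation as Ro
from plant import *
def down(yaw,tilt=0,about=None):   # tool z down, tool x at yaw deg; tilt deg about tool x
    return Ro.from_euler("xyz",[180,0,yaw],degrees=True)*Ro.from_rotvec([tilt,0,0],degrees=True)
def plan(p,R,start=None):
    """print calls (shift/0.2, rotvec/360 in tool axes at call start) from the present pose to p,R"""
    if start is None:
        o=get_obs(); start=(o["tool_pos"],Ro.from_euler("xyz",o["orientation"],degrees=True))
    c,Rc=start; c=np.array(c,float)
    for k in range(12):
        d=np.array(p)-c; w=(Rc.inv()*R).as_rotvec(degrees=True)
        n=max(np.linalg.norm(d)/.19,np.linalg.norm(w)/34,1e-9)
        f=1 if n<=1 else 1/n
        t=Rc.inv().apply(d*f)/.2; a=w*f/360
        rows=int(np.ceil(max(np.linalg.norm(d*f)/.0417,np.linalg.norm(w*f)/7.16)-1e-6))
        print("call",k,"rows",rows,[t.round(4).tolist(),a.round(4).tolist()])
        c=c+d*f; Rc=Rc*Ro.from_rotvec(w*f,degrees=True)
        if f==1:break
    return c,Rc
E
python3 -c "
from nav import *
plan([.56,-.134,.30],down(82.5))"
```

```text
call 0 rows 5 [[0.5719, 0.753, -0.0919], [-0.0, -0.0001, 0.022]]
call 1 rows 5 [[0.6702, 0.667, -0.0921], [-0.0, -0.0001, 0.022]]
call 2 rows 5 [[0.7556, 0.5683, -0.0923], [-0.0, -0.0001, 0.022]]
call 3 rows 2 [[0.2084, 0.1157, -0.0233], [-0.0, -0.0, 0.0055]]
```

```bash
python3 -m handwheel '[[[0.572,0.753,-0.092],[0,0,0.022]],[[0.572,0.753,-0.092],[0,0,0.022]],[[0.572,0.753,-0.092],[0,0,0.022]],[[0.572,0.753,-0.092],[0,0,0.022]],[[0.572,0.753,-0.092],[0,0,0.022]]]' 1
python3 -m handwheel '[[[0.67,0.667,-0.092],[0,0,0.022]],[[0.67,0.667,-0.092],[0,0,0.022]],[[0.67,0.667,-0.092],[0,0,0.022]],[[0.67,0.667,-0.092],[0,0,0.022]],[[0.67,0.667,-0.092],[0,0,0.022]]]'
python3 -m handwheel '[[[0.756,0.568,-0.092],[0,0,0.022]],[[0.756,0.568,-0.092],[0,0,0.022]],[[0.756,0.568,-0.092],[0,0,0.022]],[[0.756,0.568,-0.092],[0,0,0.022]],[[0.756,0.568,-0.092],[0,0,0.022]]]'
python3 -m handwheel '[[[0.208,0.116,-0.023],[0,0,0.0055]],[[0.208,0.116,-0.023],[0,0,0.0055]],[[0.208,0.116,-0.023],[0,0,0.0055]],[[0.208,0.116,-0.023],[0,0,0.0055]]]'
python3 - <<'E'
from nav import *
import cv2
s=snapshot("wrist");np.savez("w1.npz",**s);cv2.imwrite("pics/w1.png",s["color"][:,:,::-1])
Rr=cv2.Rodrigues(s["rvec"])[0]; print((-Rr.T@np.array(s["tvec"]).ravel()).round(3),Rr[2].round(2))
print(get_obs()["tool_pos"],get_obs()["joint_pos"])
plan([.5414,.1632,.16],down(83.5))
E
```

```text
clock: 0.52
tool_pos: [0.32, -0.4824, 0.2593]
orientation: [180.0, -0.0, 100.4]
force: [0.1, 0.7, 0.6]
opening: 0.0598
clock: 0.93
tool_pos: [0.4272, -0.3267, 0.2777]
orientation: [180.0, -0.0, 92.5]
force: [0.5, -0.3, 0.3]
opening: 0.0264
clock: 1.35
tool_pos: [0.5344, -0.1706, 0.2959]
orientation: [180.0, -0.0, 84.6]
force: [0.4, -0.7, 0.1]
opening: 0.0007
clock: 1.68
tool_pos: [0.5599, -0.1338, 0.2998]
orientation: [-179.9, 0.0, 82.6]
force: [-1.0, -0.0, 0.5]
opening: 0.0005
[ 0.494 -0.126  0.443] [ 0.24 -0.03 -0.97]
[ 0.55957061 -0.13443914  0.29989719] [ 5.95493029e+00  9.33113195e+00 -6.75870876e+00 -5.40993348e-03
 -7.39691629e+01 -1.03400626e+02]
call 0 rows 5 [[0.8445, -0.1628, 0.4035], [-0.0001, 0.0, -0.0015]]
call 1 rows 4 [[0.6206, -0.1137, 0.296], [-0.0001, 0.0, -0.0011]]
```

View pics/w1.png

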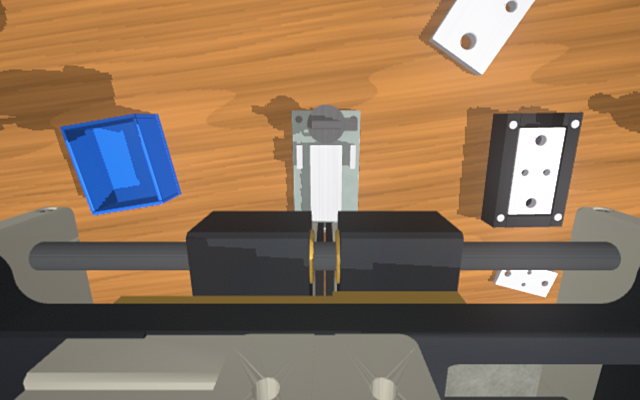

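The wrist view shows the fixture with its latch disc at (326,124), guides at (299,157) and (353,157), and the nest with four screws at (513,125), (575,124), (500,218) and (557,217). I'll use it to refine both poses.

```bash
python3 - <<'E'
from h import *
s=load("w1"); W=cloud(s); c=s["color"].astype(int); g=c.min(2)
m=np.zeros((400,640),np.uint8); m[100:232,480:590]=(g[100:232,480:590]>150)*255
nc,l,st,ce=cv2.connectedComponentsWithStats(m)
P=[]
for i in range(1,nc):
    if 8<st[i,4]<120: P.append(ray(s,ce[i],.035)[0][:2]*1000)
    elif st[i,4]>=120:
        ct=max(cv2.findContours((l==i).astype(np.uint8),0,2)[0],key=cv2.contourArea); print("plate",cv2.minAreaRect((ray(s,ct[:,0],.034)[:,:2]*1000).astype(np.float32)))
P=np.array(P);print("screws",P.round(1).tolist(),P.mean(0))
# fixture in provisional fixture frame
o=np.array([586.5,-134]);t=np.radians(-7.5);A=np.array([[np.cos(t),np.sin(t)],[-np.sin(t),np.cos(t)]])
w=W[95:215,280:375].reshape(-1,3)*1000; q=np.c_[(w[:,:2]-o)@A.T,w[:,2]]
def sh(nm,k): print(nm,len(k),"min",np.percentile(k,2,0).round(1),"max",np.percentile(k,98,0).round(1),"mean",k.mean(0).round(1))
z=q[:,2]
sh("base",q[(z>8)&(z<15)]); sh("seat",q[(z>23)&(z<28.5)&(abs(q[:,1])<26)&(q[:,0]>-58)]); sh("wing",q[z>75]); sh("disc",q[(z>53)&(z<60)])
for sg in(1,-1): sh("guide",q[(z>31)&(z<37)&(q[:,1]*sg>28)&(abs(q[:,0])<70)])
# side view & scene same frame
for n,r in(("scene0",(240,180,315,248)),("side0",(275,165,352,215))):
    s=load(n);w=cloud(s)[r[1]:r[3],r[0]:r[2]].reshape(-1,3)*1000;q=np.c_[(w[:,:2]-o)@A.T,w[:,2]];z=q[:,2]
    print(n);sh("seat",q[(z>24.5)&(z<28)&(abs(q[:,1])<26)&(abs(q[:,0])<57)]);sh("wing",q[z>78])
    for sg in(1,-1): sh("guide",q[(z>32)&(z<36)&(q[:,1]*sg>28)&(abs(q[:,0])<62)])
    for sg in(1,-1): sh("stop",q[(z>30.5)&(z<33)&(q[:,0]*sg>58)&(abs(q[:,1])<25)])
E
```

```text
plate ((603.8385009765625, 153.97607421875), (61.844852447509766, 121.1352310180664), 83.51509094238281)
screws [[534.8, 120.9], [544.3, 202.3], [673.3, 187.9], [663.9, 106.4]] [604.09584154 154.36736239]
base 3109 min [-101.7  -48.7    9.2] max [40.2 45.4 12.8] mean [-30.1  -3.7  11. ]
seat 2123 min [-54.8 -22.5  23.4] max [42.3 19.5 26.6] mean [-7.9 -1.6 25. ]
wing 552 min [-90.1 -18.3  78.5] max [-65.1  14.7 360.2] mean [-75.5  -2.3 219. ]
disc 905 min [-108.   -23.1   53.8] max [-64.   23.5  57.6] mean [-86.3  -1.1  55.9]
guide 124 min [-56.9  31.4  31.7] max [-26.9  38.3  34.7] mean [-42.2  34.8  33.1]
guide 113 min [-56.8 -41.3  31.5] max [-26.8 -35.3  34.4] mean [-41.6 -38.3  33. ]
scene0
seat 265 min [-52.8 -21.1  24.6] max [53.9 21.7 27.9] mean [ 2.9  0.8 26.4]
wing 33 min [-89.  -16.3  78.8] max [-76.9  17.4  84.3] mean [-82.1   0.5  81.4]
guide 15 min [-55.9  32.7  32.3] max [-25.6  40.6  35.5] mean [-40.4  36.2  34. ]
guide 14 min [-55.6 -40.3  32.3] max [-23.4 -33.1  34.9] mean [-38.8 -36.6  33.9]
stop 12 min [ 61.7 -13.4  30.8] max [69.7  9.8 32.8] mean [65.7 -2.6 31.8]
stop 11 min [-82.5  -9.6  31. ] max [-62.8  12.6  32.9] mean [-70.9   3.   32. ]
side0
seat 220 min [-54.5 -23.4  24.8] max [53.4 21.1 27.9] mean [-0.4 -0.3 26.6]
wing 34 min [-89.6 -17.7  79.1] max [-79.5  18.7  84.2] mean [-84.5   1.7  81.5]
guide 17 min [-54.7  31.5  32.5] max [-25.1  39.5  35.1] mean [-41.8  36.2  33.8]
guide 15 min [-43.2 -41.4  32.7] max [-24.3 -30.3  35.4] mean [-35.1 -36.4  34.4]
stop 8 min [62.8 -8.9 31.4] max [71.  13.9 32.8] mean [67.5  2.9 32. ]
stop 7 min [-96.5  -7.1  30.5] max [-66.4  10.4  32.8] mean [-88.4   3.9  31.8]
```

```bash
python3 -m handwheel '[[[0.842,-0.163,0.4],[0,0,-0.0015]],[[0.842,-0.163,0.4],[0,0,-0.0015]],[[0.842,-0.163,0.4],[0,0,-0.0015]],[[0.842,-0.163,0.4],[0,0,-0.0015]],[[0.842,-0.163,0.4],[0,0,-0.0015]]]' 1
python3 -m handwheel '[[[0.615,-0.114,0.296],[0,0,-0.001]],[[0.615,-0.114,0.296],[0,0,-0.001]],[[0.615,-0.114,0.296],[0,0,-0.001]],[[0.615,-0.114,0.296],[0,0,-0.001]],[[0.615,-0.114,0.296],[0,0,-0.001]]]'
python3 -c "
from nav import *
plan([.5412,.1622,.058],down(83.5)); print(get_obs()['joint_pos'])"
```

```text
clock: 2.15
tool_pos: [0.548, 0.0381, 0.2186]
orientation: [-179.9, 0.0, 83.0]
force: [0.2, 0.1, 0.8]
opening: 0.0005
clock: 2.57
tool_pos: [0.5408, 0.1627, 0.1592]
orientation: [-179.9, 0.1, 83.5]
force: [-0.4, -0.9, 0.5]
opening: 0.0005
call 0 rows 3 [[-0.0014, 0.0037, 0.5061], [-0.0004, 0.0003, 0.0]]
[ 3.65871478e+01  1.42029403e+01 -1.97122219e+01 -2.48290014e-02
 -5.62559388e+01 -1.33059193e+02]
```

```bash
python3 -m handwheel '[[[-0.001,0.004,0.2],[0,0,0]],[[-0.001,0.004,0.4],[0,0,0]],[[-0.001,0.004,0.5],[0,0,0]],[[-0.001,0.004,0.54],[0,0,0]],[[-0.001,0.004,0.54],[0,0,0]]]' 1
python3 -m handwheel '[[[0,0,0.01],[0,0,0]],[[0,0,0.02],[0,0,0]],[[0,0,0.03],[0,0,0]],[[0,0,0.04],[0,0,0]],[[0,0,0.04],[0,0,0]]]'
```

```text
clock: 2.98
tool_pos: [0.542, 0.1595, 0.0519]
orientation: [-179.9, 0.1, 83.3]
force: [0.4, -0.2, 0.5]
opening: 0.0007
clock: 3.4
tool_pos: [0.5432, 0.1619, 0.0462]
orientation: [179.9, -0.1, 83.4]
force: [-1.7, -0.0, 4.3]
opening: 0.0004
```

```bash
python3 -m handwheel '[[[0,0,0.01],[0,0,0]],[[0,0,0.02],[0,0,0]],[[0,0,0.03],[0,0,0]],[[0,0,0.03],[0,0,0]]]' 
python3 -m handwheel '[[[0,0,0.01],[0,0,0]],[[0,0,0.02],[0,0,0]],[[0,0,0.02],[0,0,0]]]' 
```

```text
clock: 3.73
tool_pos: [0.5423, 0.1618, 0.0396]
orientation: [-180.0, -0.0, 83.4]
force: [-4.2, 1.1, 2.9]
opening: 0.0006
clock: 3.98
tool_pos: [0.5425, 0.1619, 0.037]
orientation: [180.0, -0.0, 83.5]
force: [-9.3, 1.7, 19.4]
opening: 0.0003
```

```bash
cat > tilt.py <<'E'
from h import *
from plant import *
import sys
def look(n):
    s=snapshot(n);s={k:np.asarray(v) for k,v in s.items()}
    o=np.array([604.8,155.1]);t=np.radians(-6.55);A=np.array([[np.cos(t),np.sin(t)],[-np.sin(t),np.cos(t)]])
    w=cloud(s).reshape(-1,3)*1000;c=s["color"].reshape(-1,3)
    q=np.c_[(w[:,:2]-o)@A.T,w[:,2]]
    k=(c.min(1)>130)&(abs(q[:,1])<34)&(q[:,0]>-75)&(q[:,0]<75)&(q[:,2]>37)&(q[:,2]<90)
    k&=(abs(q[:,1])<26); q=q[k]
    if len(q)<20: print(n,len(q));return
    v=np.c_[q[:,0],np.ones(len(q))];keep=np.ones(len(q),bool)
    for _ in range(4):
        f=np.linalg.lstsq(v[keep],q[keep,2],rcond=None)[0];keep=abs(v@f-q[:,2])<2.5
    print(n,len(q),keep.sum(),"tilt rad",np.arctan(f[0]).round(3),"z@x=0",f[1].round(1),"xmax,z",np.percentile(q[keep],99,0).round(1),"ymean",q[keep,1].mean().round(2)); return s
for n in sys.argv[1:]: look(n)
E
python3 tilt.py scene side
```

```text
scene 335 100 tilt rad 0.081 z@x=0 51.9 xmax,z [55.7 25.3 58.4] ymean -0.24
side 181 154 tilt rad 0.348 z@x=0 44.0 xmax,z [52.2 25.6 63.8] ymean 1.22
```

The side view gives a tilt of 0.348 rad, i.e. at the stop. I'll retract and open, then check that it stays up.

```bash
python3 -m handwheel '[[[0,0,-0.05],[0,0,0]],[[0,0,-0.2],[0,0,0]],[[0,0,-0.4],[0,0,0]],[[0,0,-0.45],[0,0,0]],[[0,0,-0.45],[0,0,0]]]' 
python3 tilt.py side
python3 - <<'E'
from nav import *
o=np.array([604.8,155.1]);t=np.radians(-6.55)
def nw(x,z): return [(o[0]+x*np.cos(t))/1e3,(o[1]+x*np.sin(t))/1e3,z/1e3]
R=down(83.45,-19.5)
a=plan(nw(16.8,112.7),R); print(); plan(nw(36.8,56.1),R,a)
E
```

```text
clock: 4.5
tool_pos: [0.5451, 0.1628, 0.1298]
orientation: [179.6, -0.3, 83.5]
force: [0.6, 0.0, -0.4]
opening: 0.0003
side 500 442 tilt rad 0.33 z@x=0 43.8 xmax,z [52.4 25.4 62.3] ymean 0.28
call 0 rows 3 [[-0.0006, 0.3903, 0.0765], [-0.0535, -0.0005, -0.0001]]

call 0 rows 2 [[0.0, -0.0002, 0.3001], [0.0, 0.0, -0.0]]
```

```bash
python3 -m handwheel '[[[0,0.15,0],[-0.015,0,0]],[[0,0.3,0],[-0.03,0,0]],[[0,0.39,0.02],[-0.045,0,0]],[[0,0.39,0.06],[-0.0535,0,0]],[[0,0.39,0.076],[-0.0535,0,0]]]' -1
python3 -m handwheel '[[[0,0,0],[0,0,0]],[[0,0,0],[0,0,0]],[[0,0,0],[0,0,0]],[[0,0,0],[0,0,0]],[[0,0,0],[0,0,0]]]'
python3 - <<'E'
from nav import *
import cv2
o=np.array([604.8,155.1]);t=np.radians(-6.55)
def nw(x,z): return [(o[0]+x*np.cos(t))/1e3,(o[1]+x*np.sin(t))/1e3,z/1e3]
R=down(83.45,-19.5); plan(nw(36.8,56.1),R)
s=snapshot("wrist");np.savez("w2.npz",**s);cv2.imwrite("pics/w2.png",s["color"][:,:,::-1])
E
```

```text
clock: 4.97
tool_pos: [0.6166, 0.1515, 0.1066]
orientation: [160.9, 0.2, 83.5]
force: [-2.1, -1.4, -0.9]
opening: 0.0282
clock: 5.38
tool_pos: [0.6209, 0.1531, 0.1106]
orientation: [160.7, -0.1, 83.4]
force: [1.3, 0.2, -0.1]
opening: 0.0616
call 0 rows 2 [[0.0004, 0.007, 0.291], [-0.0005, -0.0001, -0.0002]]
```

View pics/w2.png

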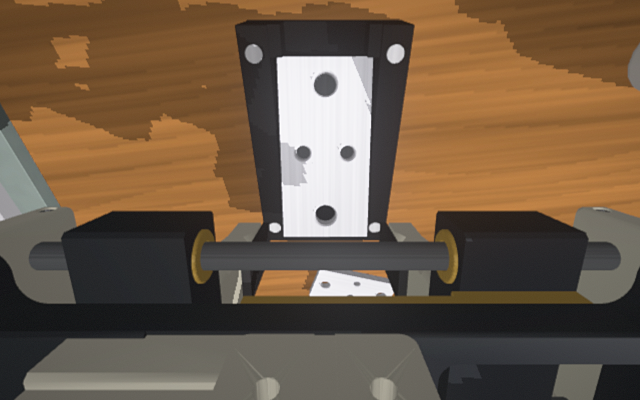

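The plate is tipped up toward the gripper, with its hole line at column 325 roughly midway between the fingers (about 322). I'll wait for full opening, descend, then close.

```bash
python3 -m handwheel '[[[0,0,0],[0,0,0]],[[0,0,0],[0,0,0]],[[0,0,0],[0,0,0]],[[0,0,0],[0,0,0]],[[0,0.007,0.08],[0,0,0]]]'
python3 -m handwheel '[[[0,0,0.06],[0,0,0]],[[0,0,0.12],[0,0,0]],[[0,0,0.16],[0,0,0]],[[0,0,0.2],[0,0,0]],[[0,0,0.21],[0,0,0]]]'
python3 -m handwheel '[[[0,0,0],[0,0,0]],[[0,0,0],[0,0,0]]]'
python3 - <<'E'
from nav import *
o=np.array([604.8,155.1]);t=np.radians(-6.55)
def nw(x,z): return [(o[0]+x*np.cos(t))/1e3,(o[1]+x*np.sin(t))/1e3,z/1e3]
plan(nw(36.8,56.1),down(83.45,-19.5))
E
```

```text
clock: 5.85
tool_pos: [0.6277, 0.153, 0.098]
orientation: [160.5, -0.2, 83.5]
force: [1.5, 0.9, 0.3]
opening: 0.0874
clock: 6.27
tool_pos: [0.6425, 0.1493, 0.0586]
orientation: [161.3, 0.0, 83.4]
force: [-0.4, 0.0, 0.9]
opening: 0.0877
clock: 6.43
tool_pos: [0.6425, 0.1501, 0.0597]
orientation: [161.2, -0.0, 83.5]
force: [-0.4, -0.1, -0.1]
opening: 0.0875
call 0 rows 1 [[0.0035, -0.0115, 0.0152], [-0.002, -0.0001, 0.0]]
```

```bash
python3 -m handwheel '[[[0.003,-0.011,0.015],[-0.002,0,0]],[[0.003,-0.011,0.015],[-0.002,0,0]],[[0.003,-0.011,0.015],[-0.002,0,0]]]'
python3 -m handwheel '[[[0,0,0],[0,0,0]],[[0,0,0],[0,0,0]],[[0,0,0],[0,0,0]],[[0,0,0],[0,0,0]],[[0,0,0],[0,0,0]]]' 1
python3 -m handwheel '[[[0,0,0],[0,0,0]],[[0,0,0],[0,0,0]],[[0,0,0],[0,0,0]]]'
```

```text
clock: 6.68
tool_pos: [0.6433, 0.1505, 0.0608]
orientation: [161.1, -0.1, 83.6]
force: [0.3, -0.1, 0.1]
opening: 0.0876
clock: 7.1
tool_pos: [0.6432, 0.1503, 0.0602]
orientation: [161.1, -0.1, 83.6]
force: [-1.5, 0.2, 1.2]
opening: 0.06
clock: 7.35
tool_pos: [0.6431, 0.1503, 0.0602]
orientation: [161.2, -0.0, 83.6]
force: [0.2, 0.7, 0.1]
opening: 0.0593
```

```bash
python3 - <<'E'
from nav import *
o=get_obs();print(o["joint_pos"].round(2),o["tau"].round(1),o["force"],o["moment"])
E
python3 tilt.py side
```

```text
[  30.35   20.28  -44.67   49.29  -14.72 -173.6 ] [ -0.3 -47.3  19.    2.3   0.    0. ] [0.17426308 0.68024454 0.14963811] [0.20484117 1.24367622 0.06422412]
side 257 224 tilt rad 0.329 z@x=0 43.9 xmax,z [19.2 25.6 51.2] ymean 1.32
```

Joint 6 reached its range limit (-173.6) at this tool tilt, so the fingers hold only the very tips. I'll release and regrip deeper with less tilt, -10°, which keeps the wrist away from its singularity.

```bash
python3 -m handwheel '[[[0,0,0],[0,0,0]],[[0,0,0],[0,0,0]],[[0,0,0],[0,0,0]],[[0,0,0],[0,0,0]],[[0,0,0],[0,0,0]]]' -1
python3 -m handwheel '[[[0,0,-0.02],[0,0,0]],[[0,0,-0.02],[0.006,0,0]],[[0,0,-0.02],[0.012,0,0]],[[0,0,-0.02],[0.018,0,0]],[[0,0,-0.02],[0.024,0,0]]]'
python3 - <<'E'
from nav import *
o=np.array([604.8,155.1]);t=np.radians(-6.55)
def nw(x,z): return [(o[0]+x*np.cos(t))/1e3,(o[1]+x*np.sin(t))/1e3,z/1e3]
plan(nw(35.9,54.4),down(83.45,-10));print(get_obs()["joint_pos"].round(1))
E
python3 tilt.py side
```

```text
clock: 7.82
tool_pos: [0.6432, 0.1502, 0.0602]
orientation: [161.2, -0.0, 83.6]
force: [0.5, -0.0, -0.6]
opening: 0.0855
clock: 8.23
tool_pos: [0.6413, 0.1526, 0.064]
orientation: [170.0, -0.2, 83.7]
force: [2.0, -0.3, 0.2]
opening: 0.088
call 0 rows 1 [[-0.0084, -0.0115, 0.0465], [0.0, -0.0007, 0.0006]]
[  33.6   23.5  -26.1   11.5  -33.1 -139.1]
side 329 286 tilt rad 0.319 z@x=0 44.1 xmax,z [28.4 25.5 54.2] ymean 0.02
```

```bash
python3 -m handwheel '[[[-0.008,-0.011,0.015],[0,0,0]],[[-0.008,-0.011,0.03],[0,0,0]],[[-0.008,-0.011,0.046],[0,0,0]],[[-0.008,-0.011,0.046],[0,0,0]],[[-0.008,-0.011,0.046],[0,0,0]]]'
python3 - <<'E'
from nav import *
o=np.array([604.8,155.1]);t=np.radians(-6.55)
def nw(x,z): return [(o[0]+x*np.cos(t))/1e3,(o[1]+x*np.sin(t))/1e3,z/1e3]
plan(nw(35.9,54.4),down(83.45,-10));print(get_obs()["joint_pos"].round(1))
E
```

```text
clock: 8.7
tool_pos: [0.6403, 0.1481, 0.0539]
orientation: [169.8, 0.0, 83.6]
force: [0.2, 0.2, 1.1]
opening: 0.0872
call 0 rows 1 [[0.0144, -0.0006, -0.0026], [0.0005, -0.0, 0.0004]]
[  33.4   24.   -27.3   12.5  -31.4 -140.1]
```

```bash
python3 -m handwheel '[[[0.01,0,0],[0,0,0]],[[0.01,0,0],[0,0,0]],[[0.01,0,0],[0,0,0]]]'
python3 -m handwheel '[[[0.01,0,0],[0,0,0]],[[0,0,0],[0,0,0]],[[0,0,0],[0,0,0]],[[0,0,0],[0,0,0]],[[0,0,0],[0,0,0]]]' 1
python3 -m handwheel '[[[0,0,0],[0,0,0]],[[0,0,0],[0,0,0]],[[0,0,0],[0,0,0]]]'
python3 - <<'E'
from nav import *
o=get_obs();print(o["tool_pos"],o["force"],o["moment"],o["joint_pos"].round(1))
E
```

```text
clock: 8.95
tool_pos: [0.6415, 0.151, 0.0547]
orientation: [169.8, -0.1, 83.6]
force: [-0.4, -0.5, 0.3]
opening: 0.0874
clock: 9.37
tool_pos: [0.6414, 0.1508, 0.0545]
orientation: [169.8, -0.1, 83.6]
force: [-0.1, -0.1, -0.1]
opening: 0.0599
clock: 9.62
tool_pos: [0.6414, 0.1508, 0.0545]
orientation: [169.8, -0.0, 83.6]
force: [0.3, 0.1, -0.3]
opening: 0.0593
[0.64135352 0.1507711  0.05451393] [ 0.3047399   0.10161068 -0.26371775] [-0.03421414  0.64150418  0.00357734] [  33.5   24.1  -27.1   12.5  -31.5 -140.2]
```

```bash
python3 -m handwheel '[[[0,0.009,-0.05],[0,0,0]],[[0,0.017,-0.1],[0,0,0]],[[0,0.035,-0.2],[0,0,0]],[[0,0.053,-0.3],[0,0,0]],[[0,0.07,-0.4],[0,0,0]]]'
python3 -m handwheel '[[[0,0.017,-0.1],[0,0,0]],[[0,0.017,-0.1],[0,0,0]],[[0,0.017,-0.1],[0,0,0]]]'
python3 - <<'E'
from nav import *
from h import *
s=snapshot("side");np.savez("s3.npz",**s)
a=s["color"][:,:,::-1]
w=snapshot("scene");np.savez("c3.npz",**w)
p=[px({k:np.asarray(v) for k,v in t.items()},get_obs()["tool_pos"])[0].astype(int) for t in (s,w)]
im=[cv2.resize(np.ascontiguousarray(t["color"][q[1]-60:q[1]+60,q[0]-70:q[0]+70,::-1]),None,fx=2.8,fy=2.8,interpolation=2) for t,q in zip((s,w),p)]
cv2.imwrite("pics/s3.png",np.hstack(im)); print(p,get_obs()["opening"],get_obs()["force"],get_obs()["tool_pos"],get_obs()["joint_pos"])
E
```

```text
clock: 10.03
tool_pos: [0.6409, 0.1509, 0.1375]
orientation: [169.8, -0.1, 83.6]
force: [0.6, -0.1, -2.1]
opening: 0.0592
clock: 10.28
tool_pos: [0.6414, 0.1514, 0.1584]
orientation: [169.6, -0.2, 83.6]
force: [-1.1, 0.4, -2.4]
opening: 0.0596
[array([253, 204]), array([370, 207])] 0.05951195032618983 [ 0.28075434 -0.64039837 -1.93604839] [0.64018937 0.15061822 0.15577935] [  33.76086719   17.46856481  -20.14112716    9.22971139  -44.92786434
 -136.31038477]
```

View pics/s3.png

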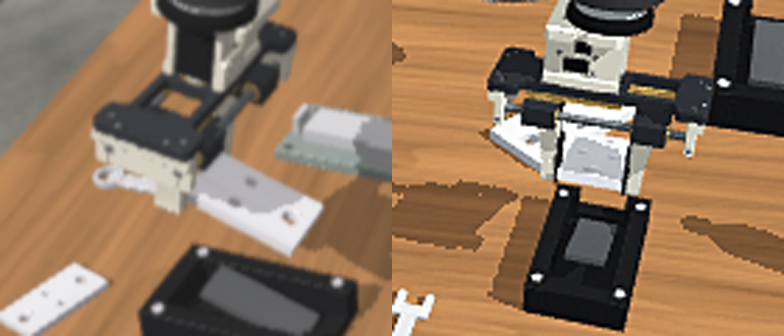

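The plate is held out of the nest by its raised end, sloping down toward the robot. Now I'll measure its slope and extent relative to the tool.

```bash
cat > held.py <<'E'
from h import *
from plant import *
def held(s,n):
    s={k:np.asarray(v) for k,v in s.items()};o=get_obs();t=np.radians(o["orientation"][2]-90)
    ex=np.array([np.cos(t),np.sin(t)]);ey=np.array([-ex[1],ex[0]])
    w=cloud(s).reshape(-1,3)*1000;c=s["color"].reshape(-1,3).astype(int);p=o["tool_pos"]*1000
    d=w-p;q=np.c_[d[:,:2]@ex,d[:,:2]@ey,d[:,2]]
    k=(q[:,0]>-125)&(q[:,0]<-14)&(abs(q[:,1])<27)&(q[:,2]>-65)&(q[:,2]<12)&(c.min(1)>90)
    q=q[k];v=np.c_[q[:,:2],np.ones(len(q))];r=np.median(q[:,2]);keep=np.ones(len(q),bool)
    for th in(12,6,3,2,2):
        f=np.linalg.lstsq(v[keep],q[keep,2],rcond=None)[0];keep=abs(v@f-q[:,2])<th
    print(n,len(q),keep.sum(),"slope x,y",np.degrees(np.arctan(f[:2])).round(2),"z at tcp",f[2].round(1),"far edge x",np.percentile(q[keep,0],1).round(1),"tool tilt",o["orientation"].round(2)); return f
E
python3 - <<'E'
from held import *
for n,f in(("side","s3"),("scene","c3")): held(load(f),n)
held(snapshot("wrist"),"wrist")
E
```

```text
side 646 504 slope x,y [20.09 -0.07] z at tcp 4.4 far edge x -95.4 tool tilt [ 1.6983e+02 -5.0000e-02  8.3570e+01]
scene 213 203 slope x,y [19.88 -0.5 ] z at tcp 3.0 far edge x -96.8 tool tilt [ 1.6983e+02 -5.0000e-02  8.3570e+01]
wrist 18821 18482 slope x,y [19.81 -0.02] z at tcp 1.5 far edge x -98.4 tool tilt [ 1.6987e+02 -1.0000e-02  8.3580e+01]
```

Three views agree: slope 19.9° with practically no slip, and the far edge about 97 mm behind the TCP (expected 97.8). So the plate centre lies 43.5 mm behind and 8.5 mm below the TCP when level. Next I transport it, levelling on the way.

```bash
cat > fx.py <<'E'
from nav import *
def fw(x,y,z,o=(586.4,-134.5),yaw=-7.5):
    t=np.radians(yaw);return [(o[0]+x*np.cos(t)-y*np.sin(t))/1e3,(o[1]+x*np.sin(t)+y*np.cos(t))/1e3,z/1e3]
E
python3 - <<'E'
from fx import *
plan(fw(51.5,0,120),down(82.5,9.7))
E
```

```text
call 0 rows 5 [[-0.9382, 0.0757, 0.1289], [0.0356, -0.0, 0.0019]]
call 1 rows 3 [[-0.5121, 0.0622, 0.0589], [0.0195, -0.0, 0.0011]]
```

```bash
python3 -m handwheel '[[[-0.08,0.006,0.01],[0.004,0,0]],[[-0.22,0.018,0.03],[0.009,0,0]],[[-0.38,0.03,0.05],[0.015,0,0.001]],[[-0.54,0.044,0.074],[0.021,0,0.001]],[[-0.7,0.057,0.096],[0.027,0,0.0015]]]'
python3 -c "
from fx import *
plan(fw(51.5,0,120),down(82.5,9.7),([0.640-.0,0.0108,.1426],down(83.1,-.4)));print();plan(fw(51.5,0,120),down(82.5,9.7))"
```

```text
clock: 10.85
tool_pos: [0.639, 0.0091, 0.1379]
orientation: [179.7, -0.1, 83.1]
force: [0.7, -0.4, -2.3]
opening: 0.0597
call 0 rows 4 [[-0.7561, 0.0779, 0.1135], [0.0281, 0.0001, 0.0017]]

call 0 rows 4 [[-0.7472, 0.0821, 0.0884], [0.0278, -0.0001, 0.0017]]
```

```bash
python3 -m handwheel '[[[-0.15,0.016,0.018],[0.006,0,0]],[[-0.3,0.033,0.036],[0.012,0,0.001]],[[-0.45,0.05,0.054],[0.018,0,0.001]],[[-0.6,0.066,0.07],[0.024,0,0.0015]],[[-0.7,0.078,0.084],[0.0278,0,0.0017]]]'
python3 -m handwheel '[[[-0.045,0.004,0.004],[0,0,0]],[[-0.045,0.004,0.004],[0,0,0]],[[-0.045,0.004,0.004],[0,0,0]]]'
python3 - <<'E'
from fx import *
from held import *
o=get_obs();print(o["tool_pos"],o["orientation"],o["joint_pos"].round(1))
plan(fw(51.5,0,120),down(82.5,9.7))
for n in("side","scene","wrist"):
    s=snapshot(n);held(s,n);np.savez(n+"4.npz",**s)
cv2.imwrite("pics/w4.png",s["color"][:,:,::-1])
E
```

```text
clock: 11.27
tool_pos: [0.6377, -0.1335, 0.1203]
orientation: [-170.2, -0.0, 82.4]
force: [0.6, 0.7, -2.4]
opening: 0.0593
clock: 11.52
tool_pos: [0.6373, -0.14, 0.1199]
orientation: [-170.4, -0.0, 82.4]
force: [-0.2, 1.4, -1.6]
opening: 0.0594
[ 0.63725325 -0.13999496  0.11993717] [-1.70392241e+02 -4.45063641e-02  8.23738447e+01] [   3.6   29.2   -1.9   -2.   -68.4 -100.3]
call 0 rows 1 [[-0.0059, 0.0018, -0.0006], [0.0003, -0.0002, -0.0003]]
side 365 267 slope x,y [0.2  0.08] z at tcp 2.4 far edge x -102.9 tool tilt [-1.7044e+02 -5.0000e-02  8.2440e+01]
scene 72 55 slope x,y [-0.79  0.11] z at tcp 0.4 far edge x -91.1 tool tilt [-1.7047e+02 -6.0000e-02  8.2480e+01]
wrist 18902 18596 slope x,y [ 0.14 -0.02] z at tcp 0.3 far edge x -104.2 tool tilt [-1.705e+02 -6.000e-02  8.251e+01]
```

View pics/w4.png

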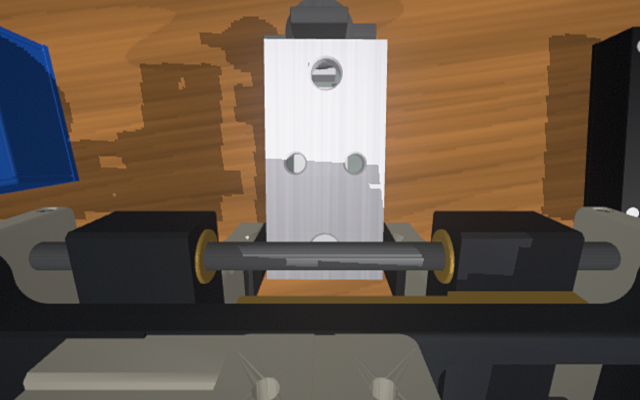

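The plate is level to about 0.15° and held at columns 264–387, with the latch just beyond its far end. Before descending I'll compare plate and fixture sideways within the same views, which cancels the calibration error.

```bash
python3 - <<'E'
from h import *
o=np.array([586.4,-134.5]);t=np.radians(-7.5);A=np.array([[np.cos(t),np.sin(t)],[-np.sin(t),np.cos(t)]])
def sh(nm,k):
    if len(k)>3: print(" ",nm,len(k),"min",np.percentile(k,2,0).round(1),"max",np.percentile(k,98,0).round(1),"mean",k.mean(0).round(1))
for n in("wrist4","side4","scene4"):
    s=load(n);w=cloud(s)*1000;q=np.concatenate([(w[...,:2]-o)@A.T,w[...,2:]],-1).reshape(-1,3);c=s["color"].reshape(-1,3).astype(int);z=q[:,2];print(n)
    for x in(-40,-20,0): sh(f"plate@{x}",q[(abs(z-121.5)<4)&(abs(q[:,0]-x)<3)&(abs(q[:,1])<45)])
    for lo in(-56,-45,-34): 
        for sg in(1,-1): sh(f"guide{lo}",q[(z>31)&(z<36.5)&(q[:,1]*sg>28)&(abs(q[:,1])<46)&(q[:,0]>lo)&(q[:,0]<lo+11)])
    f=(abs(q[:,1])<80)&(abs(q[:,0])<60)
    sh("seat",q[f&(z>23)&(z<28.5)&(abs(q[:,1])<30)])
    sh("base",q[(z>9)&(z<14)&(abs(q[:,0]+13)<100)&(abs(q[:,1])<60)])
    sh("wing",q[(z>76)&(z<86)&(abs(q[:,0]+84)<14)&(abs(q[:,1])<26)])
E
```

```text
wrist4
  plate@-40 1228 min [-42.9 -26.3 119.7] max [-37.1  31.4 122.6] mean [-40.1   2.5 121.3]
  plate@-20 1483 min [-22.9 -26.5 120.1] max [-17.1  31.  122.8] mean [-20.    2.2 121.4]
  plate@0 1370 min [ -2.7 -26.4 120. ] max [  2.8  31.  122.7] mean [ -0.    2.3 121.4]
  seat 222 min [-56.  -23.   23.8] max [11.5 20.7 26.5] mean [ -0.4 -12.7  25.1]
  base 610 min [-102.8  -49.     9.6] max [10.8 34.  12.8] mean [-38.    0.9  11.1]
  wing 1122 min [-90.1 -18.5  76.6] max [-80.2  15.4  81.3] mean [-84.6  -1.5  79.7]
side4
  plate@-40 25 min [-42.8 -27.6 118.3] max [-37.2  32.8 124.4] mean [-40.1   5.6 122.4]
  plate@-20 28 min [-22.5 -28.9 118. ] max [-17.3  30.1 124.8] mean [-20.    3.2 122.1]
  plate@0 27 min [ -2.9 -25.5 118.3] max [  2.6  31.4 124.2] mean [ -0.2   5.8 122.3]
  guide-56 8 min [-55.5  31.   32.1] max [-45.7  39.9  35.4] mean [-50.1  36.   34. ]
  guide-45 10 min [-43.4  31.4  31.1] max [-34.3  40.8  35.8] mean [-38.8  36.4  33.7]
  guide-45 6 min [-43.7 -40.9  32.7] max [-34.3 -32.5  36.2] mean [-38.6 -35.5  34.8]
  guide-34 8 min [-33.4  35.   33.1] max [-25.3 
[... 348 characters left out ...]
 [-84.9   2.3  81. ]
scene4
  plate@-40 6 min [-39.8 -20.3 119.5] max [-37.2  -5.9 123. ] mean [-38.5 -12.5 121.1]
  plate@-20 5 min [-21.5 -18.9 121. ] max [-18.3  -4.8 124.6] mean [-20.3 -11.3 123.2]
  plate@0 5 min [  1.6 -16.4 117.9] max [  2.2 -10.2 122.8] mean [  2.  -12.9 120. ]
  guide-56 7 min [-55.4  33.6  32.5] max [-46.5  40.4  35.1] mean [-51.2  36.5  34.4]
  guide-45 5 min [-44.5  34.5  32.1] max [-35.7  40.6  35.5] mean [-40.1  37.9  33.9]
  guide-34 6 min [-33.5  33.6  32.2] max [-23.4  40.5  35.5] mean [-28.3  37.6  33.6]
  seat 281 min [-49.7 -20.5  23.6] max [53.8 22.6 28.2] mean [10.3  2.6 26.2]
  base 461 min [-95.6 -46.    9.2] max [76.7 49.  13.9] mean [15.4 10.7 11.8]
```

```bash
python3 - <<'E'
from fx import *
plan(fw(51.2,-1.5,58),down(82.5,9.7))
E
```

```text
call 0 rows 2 [[-0.0206, 0.0507, 0.3123], [0.0005, -0.0002, 0.0001]]
```

```bash
python3 -m handwheel '[[[-0.005,0.013,0.08],[0,0,0]],[[-0.01,0.026,0.16],[0,0,0]],[[-0.0165,0.04,0.24],[0,0,0]],[[-0.0165,0.05,0.31],[0,0,0]],[[-0.0165,0.05,0.31],[0,0,0]]]'
python3 -m handwheel '[[[0,0,0],[0,0,0]],[[0,0,0],[0,0,0]],[[0,0,0],[0,0,0]]]'
python3 - <<'E'
from fx import *
from h import *
o=np.array([586.4,-134.5]);t=np.radians(-7.5);A=np.array([[np.cos(t),np.sin(t)],[-np.sin(t),np.cos(t)]])
def sh(nm,k):
    if len(k)>3: print(" ",nm,len(k),"min",np.percentile(k,1,0).round(1),"max",np.percentile(k,99,0).round(1),"mean",k.mean(0).round(1))
for n in("wrist","side","scene"):
    s={k:np.asarray(v) for k,v in snapshot(n).items()};np.savez(n+"5.npz",**s)
    p=get_obs()["tool_pos"]*1000;print(n,"tcp",A@(p[:2]-o),p[2])
    w=cloud(s)*1000;q=np.concatenate([(w[...,:2]-o)@A.T,w[...,2:]],-1).reshape(-1,3);z=q[:,2]
    pl=q[(abs(z-p[2]-1.5)<4)&(q[:,0]<25)&(q[:,0]>-57)&(abs(q[:,1])<45)]
    if n=="wrist": pl=pl[pl[:,2]>56]
    sh("plate",pl)
    for sg in(1,-1): sh("guide",q[(z>31)&(z<36.5)&(q[:,1]*sg>28)&(abs(q[:,1])<46)&(q[:,0]>-56)&(q[:,0]<-24)])
    sh("base",q[(z>9)&(z<14)&(abs(q[:,0]+13)<100)&(abs(q[:,1])<60)])
    sh("wing",q[(z>78)&(z<86)&(abs(q[:,0]+84)<14)&(abs(q[:,1])<26)]); sh("stop+",q[(z>30)&(z<35)&(q[:,0]>58)&(q[:,0]<80)&(abs(q[:,1])<25)])
plan(fw(51.2,-.7,45.5),down(82.5,9.7))
E
```

```text
clock: 12.08
tool_pos: [0.6352, -0.1415, 0.0558]
orientation: [-170.2, -0.1, 82.5]
force: [-1.3, 0.0, -3.0]
opening: 0.0597
clock: 12.33
tool_pos: [0.6379, -0.1425, 0.0598]
orientation: [-170.6, -0.1, 82.5]
force: [-0.0, -0.3, -1.6]
opening: 0.0597
wrist tcp [52.07866694 -1.35629934] 59.77465179956076
  plate 17861 min [-52.1 -30.7  58.6] max [24.2 28.1 61.7] mean [-14.6  -1.3  60.2]
  guide 414 min [-55.5  34.2  31.6] max [-25.7  38.8  34.6] mean [-40.7  36.5  33. ]
  guide 463 min [-55.5 -41.4  31.5] max [-25.4 -36.4  34.5] mean [-41.1 -38.8  33. ]
  base 7164 min [-95.8 -48.9   9.5] max [56.9 46.4 12.6] mean [-44.2  -1.6  11.1]
side tcp [51.9530771  -1.47148958] 59.599485433730095
  plate 329 min [-50.9 -30.4  57.4] max [24.4 32.7 65. ] mean [-13.8   1.7  61.8]
  guide 22 min [-53.3  31.1  31.1] max [-24.5  40.5  36.2] mean [-37.3  36.6  33.5]
  guide 4 min [-44.2 -38.5  31.8] max [-41.4 -31.9  34.8] mean [-43.1 -35.5  33.8]
  base 339 min [-101.7  -44.3    9.2] max [76.  49.2 14. ] mean [-29.2  25.8  12.3]
  wing 34 min [-89.4 -17.8  79. ] max [-79.2  18.5  84.7] mean [-84.7   0.9  81.6]
scene tcp [51.80356601 -1.56848695] 59.39950291601622
  plate 55 min [-32.9 -29.3  58.3] max [23.  -2.4 63.8] mean [ -2.  -14.   61.5]
  base 282 min [-88.1 -46.6   9.3] max [77.4 49.4 13.9] mean [39.2 13.  11.7]
  wing 36 min [-89.7 -15.9  78.1] max [-75.5  18.7  84.5] mean [-82.5   1.4  81. ]
  stop+ 24 min [ 61.9 -13.   30.4] max [74.3 14.6 34.8] mean [67.4  1.1 32.3]
call 0 rows 1 [[0.0043, 0.0084, 0.0691], [0.0008, -0.0002, -0.0001]]
```

Within the wrist view the plate's centre line (y -1.3) and the midline of the guides (-1.15) agree, so sideways is good. Next: down, slide 8 mm under the disc, and measure before seating.

```bash
python3 -m handwheel '[[[0,0.002,0.016],[0,0,0]],[[0,0.004,0.032],[0,0,0]],[[0,0.006,0.05],[0,0,0]],[[0,0.0085,0.067],[0.0005,0,0]],[[0,0.0085,0.067],[0.0005,0,0]]]'
python3 -m handwheel '[[[0,0,0],[0,0,0]],[[0,0,0],[0,0,0]]]'
python3 - <<'E'
from fx import *
plan(fw(43.5,-1.5,45),down(82.5,9.7))
o=np.array([586.4,-134.5]);p=get_obs()["tool_pos"]*1e3;t=np.radians(-7.5);A=np.array([[np.cos(t),np.sin(t)],[-np.sin(t),np.cos(t)]]);print(A@(p[:2]-o),p[2])
E
```

```text
clock: 12.9
tool_pos: [0.6358, -0.1428, 0.0437]
orientation: [-170.2, -0.0, 82.4]
force: [-0.5, 0.4, -2.0]
opening: 0.0595
clock: 13.07
tool_pos: [0.6365, -0.1429, 0.0447]
orientation: [-170.3, -0.0, 82.4]
force: [0.7, -0.2, -1.1]
opening: 0.0598
call 0 rows 1 [[0.0015, -0.0361, 0.0048], [-0.0, -0.0001, -0.0001]]
[50.78718566 -1.81360048] 44.72952869293519
```

```bash
python3 -m handwheel '[[[0.0005,-0.012,0.0015],[0,0,0]],[[0.001,-0.024,0.003],[0,0,0]],[[0.0015,-0.036,0.0048],[0,0,0]],[[0.0015,-0.036,0.0048],[0,0,0]],[[0.0015,-0.036,0.0048],[0,0,0]]]'
python3 - <<'E'
from fx import *
from h import *
o=np.array([586.4,-134.5]);t=np.radians(-7.5);A=np.array([[np.cos(t),np.sin(t)],[-np.sin(t),np.cos(t)]])
def sh(nm,k):
    if len(k)>3: print(" ",nm,len(k),"min",np.percentile(k,1,0).round(1),"max",np.percentile(k,99,0).round(1),"mean",k.mean(0).round(1))
for n in("wrist","side"):
    s={k:np.asarray(v) for k,v in snapshot(n).items()};np.savez(n+"6.npz",**s)
    ob=get_obs();p=ob["tool_pos"]*1000;print(n,"tcp",A@(p[:2]-o),p[2],ob["orientation"])
    w=cloud(s)*1000;q=np.concatenate([(w[...,:2]-o)@A.T,w[...,2:]],-1).reshape(-1,3);z=q[:,2]
    sh("plate",q[(z>p[2]-1.5)&(z<p[2]+5)&(q[:,0]<20)&(q[:,0]>-64)&(abs(q[:,1])<32.5)])
    for sg in(1,-1): sh("guide",q[(z>31)&(z<36.5)&(q[:,1]*sg>32)&(abs(q[:,1])<46)&(q[:,0]>-56)&(q[:,0]<-24)])
    sh("stop+",q[(z>30)&(z<35)&(q[:,0]>58)&(q[:,0]<80)&(abs(q[:,1])<25)])
plan(fw(43.5,-1.5,34.5),down(82.5,9.7))
E
```

```text
clock: 13.48
tool_pos: [0.6292, -0.1416, 0.0454]
orientation: [-170.3, -0.1, 82.4]
force: [0.4, -0.1, -1.8]
opening: 0.0595
wrist tcp [43.53926512 -1.39528989] 45.38420998868275 [-1.70320797e+02 -5.37346873e-02  8.24485812e+01]
  plate 18683 min [-60.8 -30.9  44.6] max [19.1 28.  47.5] mean [-21.5  -1.4  46.1]
  guide 730 min [-55.6  32.1  31.4] max [-25.5  38.6  34.5] mean [-40.8  35.3  33.1]
  guide 813 min [-55.7 -41.3  31.2] max [-25.5 -34.3  34.6] mean [-40.7 -37.6  33. ]
  stop+ 375 min [ 63.9 -14.6  30.1] max [68.7 12.7 32.4] mean [66.3 -0.9 31.2]
side tcp [43.63062925 -1.39745261] 45.33615360978355 [-1.70323152e+02 -5.36465119e-02  8.24465576e+01]
  plate 309 min [-59.2 -32.   44.1] max [18.5 30.5 50.2] mean [-19.5   2.6  47.7]
  guide 23 min [-55.3  34.3  31. ] max [-24.9  40.6  36.4] mean [-38.6  37.5  34. ]
call 0 rows 1 [[-0.0006, 0.0085, 0.0535], [0.0001, -0.0002, -0.0001]]
```

```bash
python3 -m handwheel '[[[0,0.002,0.012],[0,0,0]],[[0,0.004,0.024],[0,0,0]],[[0,0.006,0.036],[0,0,0]],[[0,0.0075,0.045],[0,0,0]],[[0,0.0075,0.045],[0,0,0]]]'
python3 -m handwheel '[[[0,0.0005,0.004],[0,0,0]],[[0,0.001,0.008],[0,0,0]],[[0,0.001,0.008],[0,0,0]]]'
```

```text
clock: 14.0
tool_pos: [0.6289, -0.1416, 0.0353]
orientation: [-170.2, -0.0, 82.4]
force: [-0.2, 0.4, -2.2]
opening: 0.0598
clock: 14.25
tool_pos: [0.6293, -0.1416, 0.0345]
orientation: [-170.3, -0.1, 82.4]
force: [-0.6, 0.0, -2.0]
opening: 0.0599
```

```bash
python3 -m handwheel '[[[0,0.0005,0.004],[0,0,0]],[[0,0.0005,0.004],[0,0,0]],[[0,0.0005,0.004],[0,0,0]]]'
python3 -m handwheel '[[[0,0.0005,0.004],[0,0,0]],[[0,0.0005,0.004],[0,0,0]],[[0,0.0005,0.004],[0,0,0]]]'
```

```text
clock: 14.5
tool_pos: [0.6294, -0.1416, 0.0344]
orientation: [-170.3, -0.0, 82.5]
force: [-2.1, 1.1, 5.2]
opening: 0.0596
clock: 14.75
tool_pos: [0.6294, -0.1416, 0.0344]
orientation: [-170.3, -0.0, 82.5]
force: [-2.9, 2.0, 11.0]
opening: 0.0595
```

Contact came at TCP z 34.4 mm, as predicted. Now release, retract and check.

```bash
python3 -m handwheel '[[[0,-0.0005,-0.004],[0,0,0]],[[0,-0.0005,-0.004],[0,0,0]],[[0,-0.0005,-0.004],[0,0,0]],[[0,-0.0005,-0.004],[0,0,0]],[[0,-0.0005,-0.004],[0,0,0]]]' -1
python3 -m handwheel '[[[0,0,0],[0,0,0]],[[0,0,-0.08],[0,0,0]],[[0,0,-0.2],[0,0,0]],[[0,0,-0.36],[0,0,0]],[[0,0,-0.55],[0,0,0]]]'
python3 -m handwheel '[[[0,0,-0.2],[0,0,0]],[[0,0,-0.2],[-0.02,0,0]],[[0,0,-0.2],[-0.027,0,0]]]'
cat > seat.py <<'E'
from fx import *
from h import *
o=np.array([586.4,-134.5]);t=np.radians(-7.5);A=np.array([[np.cos(t),np.sin(t)],[-np.sin(t),np.cos(t)]])
def sh(nm,k):
    if len(k)>3: print(" ",nm,len(k),"min",np.percentile(k,1,0).round(1),"max",np.percentile(k,99,0).round(1),"mean",k.mean(0).round(1))
def seat(n,tag):
    s={k:np.asarray(v) for k,v in snapshot(n).items()};np.savez(n+tag+".npz",**s)
    w=cloud(s)*1000;q=np.concatenate([(w[...,:2]-o)@A.T,w[...,2:]],-1).reshape(-1,3);z=q[:,2];c=s["color"].reshape(-1,3)
    k=q[(z>30)&(z<42)&(abs(q[:,0])<59)&(abs(q[:,1])<29)&(c.min(1)>120)]
    print(n);sh("plate",k)
    f=np.linalg.lstsq(np.c_[k[:,:2],np.ones(len(k))],k[:,2],rcond=None)[0];print("  slopes deg",np.degrees(f[:2]).round(2),"z",f[2].round(1))
    sh("wing",q[(z>60)&(z<86)&(abs(q[:,0]+84)<14)&(abs(q[:,1])<26)])
    return s
E
python3 - <<'E'
from seat import *
for n in("scene","side","wrist"): s=seat(n,"7")
cv2.imwrite("pics/w7.png",s["color"][:,:,::-1]); print(get_obs()["joint_pos"].round(1))
E
```

```text
clock: 15.17
tool_pos: [0.6291, -0.1416, 0.0333]
orientation: [-170.3, -0.0, 82.4]
force: [-0.2, 1.1, -0.1]
opening: 0.0854
clock: 15.58
tool_pos: [0.6463, -0.144, 0.1414]
orientation: [-170.1, -0.0, 82.4]
force: [1.7, -0.5, -0.5]
opening: 0.0879
clock: 15.83
tool_pos: [0.6571, -0.145, 0.1858]
orientation: [179.3, -0.1, 82.4]
force: [-1.9, 0.0, -2.0]
opening: 0.0873
scene
  plate 508 min [-57.1 -28.5  30.9] max [58.9 28.5 39.8] mean [ 2.  -0.2 36.2]
  slopes deg [ 0.03 -0.09] z 36.2
  wing 43 min [-88.3   1.1  60.4] max [-74.   19.7  83. ] mean [-80.5  11.1  72.2]
side
  plate 459 min [-58.4 -28.2  30.7] max [57.8 28.6 40.6] mean [ 0.6  2.1 36.8]
  slopes deg [-0.02 -1.15] z 36.8
  wing 82 min [-92.5 -19.7  60.2] max [-77.2  21.2  84.8] mean [-85.8   4.1  73.6]
wrist
  plate 7370 min [-58.1 -28.5  33.1] max [56.9 28.  36.7] mean [-3.4 -0.1 35. ]
  slopes deg [0.02 0.06] z 35.0
  wing 504 min [-81.5 -18.7  60.4] max [-80.   16.1  80.7] mean [-80.6  -1.3  71.5]
[ 4.100e+00  2.220e+01 -4.600e+00 -1.000e-01 -6.310e+01 -1.016e+02]
```

View pics/w7.png

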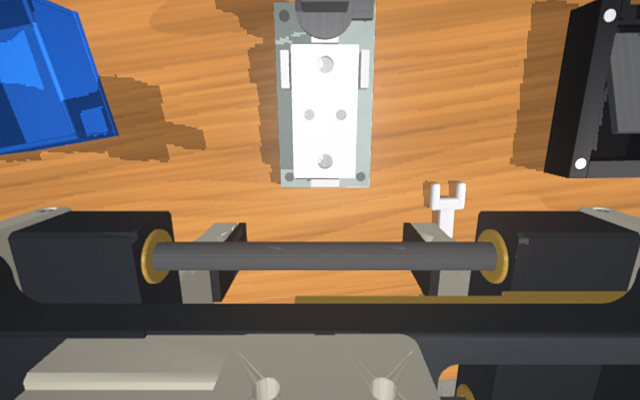

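The plate lies between the guides, (285,68) and (364,68), and the end stops. It is flat within 0.1° in the scene and wrist views, at height about 36 mm. Now the latch.

```bash
python3 - <<'E'
from fx import *
a=plan(fw(-84.5,-.8,150),down(172.5))
E
```

```text
call 0 rows 5 [[0.0012, -0.2874, 0.0609], [0.0001, -0.0, -0.0944]]
call 1 rows 5 [[0.1618, -0.2376, 0.061], [0.0001, -0.0, -0.0944]]
call 2 rows 4 [[0.1731, -0.069, 0.0396], [0.0, -0.0, -0.0612]]
```

```bash
python3 -m handwheel '[[[0,-0.28,0.06],[0,0,-0.0944]],[[0,-0.28,0.06],[0,0,-0.0944]],[[0,-0.28,0.06],[0,0,-0.0944]],[[0,-0.28,0.06],[0,0,-0.0944]],[[0,-0.28,0.06],[0,0,-0.0944]]]'
python3 -m handwheel '[[[0.16,-0.238,0.06],[0,0,-0.0944]],[[0.16,-0.238,0.06],[0,0,-0.0944]],[[0.16,-0.238,0.06],[0,0,-0.0944]],[[0.16,-0.238,0.06],[0,0,-0.0944]],[[0.16,-0.238,0.06],[0,0,-0.0944]]]'
python3 -m handwheel '[[[0.17,-0.07,0.04],[0,0,-0.061]],[[0.17,-0.07,0.04],[0,0,-0.061]],[[0.17,-0.07,0.04],[0,0,-0.061]],[[0.17,-0.07,0.04],[0,0,-0.061]],[[0.17,-0.07,0.04],[0,0,-0.061]]]'
python3 -m handwheel '[[[0,0,0],[0,0,0]],[[0,0,0],[0,0,0]]]'
python3 - <<'E'
from fx import *
a=plan(fw(-84.5,-.8,150),down(172.5)); plan(fw(-84.5,-.8,73),down(172.5)); print(get_obs()["joint_pos"].round(1))
import cv2
s=snapshot("wrist");np.savez("w8.npz",**s);cv2.imwrite("pics/w8.png",s["color"][:,:,::-1])
from h import *
W=cloud({k:np.asarray(v) for k,v in s.items()})*1000
o=np.array([586.4,-134.5]);t=np.radians(-7.5);A=np.array([[np.cos(t),np.sin(t)],[-np.sin(t),np.cos(t)]])
q=np.concatenate([(W[...,:2]-o)@A.T,W[...,2:]],-1).reshape(-1,3);k=q[(q[:,2]>77)&(q[:,2]<84)&(abs(q[:,0]+84)<15)&(abs(q[:,1])<26)]
print(len(k),np.percentile(k,[1,99],0).round(1),cv2.minAreaRect(k[:,:2].astype(np.float32)))
E
```

```text
clock: 16.4
tool_pos: [0.5985, -0.1377, 0.1687]
orientation: [-179.9, -0.1, 116.8]
force: [-0.5, -0.4, 0.2]
opening: 0.0877
clock: 16.82
tool_pos: [0.5416, -0.1302, 0.1567]
orientation: [-180.0, -0.1, 150.8]
force: [0.9, -0.2, -0.5]
opening: 0.0876
clock: 17.23
tool_pos: [0.5057, -0.1255, 0.149]
orientation: [180.0, -0.1, 172.2]
force: [-0.0, -0.6, 0.4]
opening: 0.0878
clock: 17.4
tool_pos: [0.5057, -0.1256, 0.1491]
orientation: [180.0, -0.0, 172.2]
force: [1.7, -0.8, 0.4]
opening: 0.0877
call 0 rows 1 [[0.0164, 0.0043, -0.0043], [0.0001, -0.0001, -0.0009]]
call 0 rows 2 [[0.0162, 0.0041, 0.3807], [0.0001, -0.0001, -0.0009]]
[  7.6  10.8 -25.8  -0.1 -53.4 -15.4]
652 [[-90.3 -19.8  78.1]
 [-80.5  15.7  81.5]] ((-85.48615264892578, -2.0497398376464844), (36.11080551147461, 9.87310791015625), 89.7424545288086)
```

View pics/w8.png

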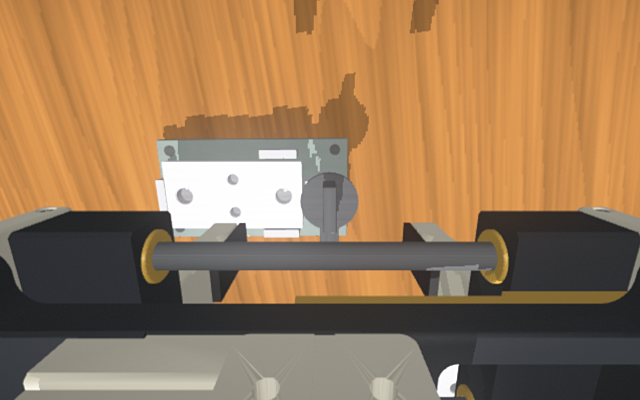

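The wing is at (330,210), along the fixture's y and between the open jaws. Descend over it and grip.

```bash
python3 -m handwheel '[[[0.0185,0.003,0.1],[0,0,-0.001]],[[0.0185,0.003,0.2],[0,0,-0.001]],[[0.0185,0.003,0.29],[0,0,-0.001]],[[0.0185,0.003,0.35],[0,0,-0.001]],[[0.0185,0.003,0.38],[0,0,-0.001]]]'
python3 -m handwheel '[[[0,0,0],[0,0,0]],[[0,0,0],[0,0,0]],[[0,0,0],[0,0,0]]]'
python3 - <<'E'
from fx import *
plan(fw(-85,-1,73),down(172.5))
E
```

```text
clock: 17.87
tool_pos: [0.5009, -0.1245, 0.0717]
orientation: [180.0, -0.1, 172.6]
force: [-0.8, 0.4, 0.3]
opening: 0.0873
clock: 18.12
tool_pos: [0.5025, -0.1244, 0.0742]
orientation: [179.9, 0.1, 172.7]
force: [0.5, 0.2, -0.4]
opening: 0.088
call 0 rows 1 [[0.0027, -0.0004, 0.0061], [0.0002, 0.0002, 0.0006]]
```

```bash
python3 -m handwheel '[[[0.002,0,0.005],[0,0,0.0005]],[[0.002,0,0.005],[0,0,0.0005]],[[0.002,0,0.005],[0,0,0.0005]],[[0.002,0,0.005],[0,0,0.0005]],[[0.002,0,0.005],[0,0,0.0005]]]' 1
python3 -m handwheel '[[[0,0,0],[0,0,0]],[[0,0,0],[0,0,0]],[[0,0,0],[0,0,0]],[[0,0,0],[0,0,0]],[[0,0,0],[0,0,0]]]'
python3 -m handwheel '[[[0,0,0],[0,0,0]],[[0,0,0],[0,0,0]],[[0,0,0],[0,0,0]],[[0,0,0],[0,0,0]],[[0,0,0],[0,0,0]]]'
```

```text
clock: 18.53
tool_pos: [0.5015, -0.1243, 0.0726]
orientation: [179.9, 0.0, 172.6]
force: [0.2, 0.1, 0.1]
opening: 0.0599
clock: 18.95
tool_pos: [0.5014, -0.1243, 0.0724]
orientation: [180.0, 0.0, 172.6]
force: [-0.6, -0.3, -0.6]
opening: 0.0265
clock: 19.37
tool_pos: [0.502, -0.1244, 0.0725]
orientation: [179.9, 0.1, 172.6]
force: [2.8, -1.5, -2.7]
opening: 0.0099
```

Gripped (9.9 mm). Now press down, about 10 mm commanded.

```bash
python3 -m handwheel '[[[0,0,0.01],[0,0,0]],[[0,0,0.02],[0,0,0]],[[0,0,0.03],[0,0,0]],[[0,0,0.04],[0,0,0]],[[0,0,0.045],[0,0,0]]]'
python3 -m handwheel '[[[0,0,0.004],[0,0,0]],[[0,0,0.004],[0,0,0]],[[0,0,0.004],[0,0,0]]]'
```

```text
clock: 19.78
tool_pos: [0.502, -0.1244, 0.0636]
orientation: [179.9, 0.1, 172.6]
force: [0.8, -1.0, 6.5]
opening: 0.0098
clock: 20.03
tool_pos: [0.502, -0.1244, 0.0633]
orientation: [180.0, 0.1, 172.6]
force: [0.8, -0.2, 9.3]
opening: 0.0099
```

```bash
python3 -m handwheel '[[[0,0,0],[0,0,0.016]],[[0,0,0],[0,0,0.033]],[[0,0,0],[0,0,0.05]],[[0,0,0],[0,0,0.067]],[[0,0,0],[0,0,0.083]]]'
python3 -m handwheel '[[[0,0,0],[0,0,0.016]],[[0,0,0],[0,0,0.033]],[[0,0,0],[0,0,0.05]],[[0,0,0],[0,0,0.067]],[[0,0,0],[0,0,0.083]]]'
python3 -m handwheel '[[[0,0,0],[0,0,0.016]],[[0,0,0],[0,0,0.033]],[[0,0,0],[0,0,0.05]],[[0,0,0],[0,0,0.067]],[[0,0,0],[0,0,0.083]]]'
python3 -m handwheel '[[[0,0,0],[0,0,0.003]],[[0,0,0],[0,0,0.003]],[[0,0,0],[0,0,0.003]]]'
python3 -c "
from plant import *
o=get_obs();print(o['moment'],o['joint_pos'].round(1))"
```

```text
clock: 20.45
tool_pos: [0.5021, -0.1244, 0.0633]
orientation: [179.9, 0.1, 142.4]
force: [0.5, 0.3, 8.9]
opening: 0.0098
clock: 20.87
tool_pos: [0.5021, -0.1244, 0.0633]
orientation: [179.9, 0.0, 112.5]
force: [0.9, -1.1, 9.5]
opening: 0.0097
clock: 21.28
tool_pos: [0.5022, -0.1244, 0.0633]
orientation: [179.9, -0.0, 82.6]
force: [0.8, -1.4, 9.4]
opening: 0.0096
clock: 21.53
tool_pos: [0.5022, -0.1245, 0.0633]
orientation: [179.9, -0.0, 81.9]
force: [0.5, -1.2, 9.0]
opening: 0.0098
[-0.58070815 -0.34610983  0.16037931] [   7.8   16.7  -31.8   -0.   -41.3 -105.9]
```

It is at the turn stop (moment rising, yaw change 90.7°). Release and retract.

```bash
python3 -m handwheel '[[[0,0,0],[0,0,0]],[[0,0,0],[0,0,0]],[[0,0,0],[0,0,0]],[[0,0,0],[0,0,0]],[[0,0,0],[0,0,0]]]' -1
python3 -m handwheel '[[[0,0,0],[0,0,0]],[[0,0,-0.05],[0,0,0]],[[0,0,-0.15],[0,0,0]],[[0,0,-0.3],[0,0,0]],[[0,0,-0.5],[0,0,0]]]'
python3 -m handwheel '[[[0,0,-0.2],[0,0,0]],[[0,-0.1,-0.4],[0,0,0]],[[0,-0.1,-0.4],[0,0,0]],[[0,-0.1,-0.4],[0,0,0]]]'
python3 - <<'E'
from seat import *
S=[seat(n,"9") for n in("scene","side","wrist")]
W=cloud(S[2])*1000;q=np.concatenate([(W[...,:2]-o)@A.T,W[...,2:]],-1).reshape(-1,3)
for lo,hi in((66,80),(44,52)): 
    k=q[(q[:,2]>lo)&(q[:,2]<hi)&(q[:,0]>-115)&(q[:,0]<-20)&(abs(q[:,1])<30)]; print(lo,len(k),k.mean(0).round(1) if len(k) else "",np.round(cv2.minAreaRect(k[:,:2].astype(np.float32))[1:][0],1))
f=lambda s,x,y:cv2.resize(s["color"][y:y+70,x:x+80,::-1],None,fx=4.8,fy=4.8,interpolation=2)
cv2.imwrite("pics/end.png",np.hstack([f(S[0],240,180),f(S[1],275,160)]))
cv2.imwrite("pics/w9.png",S[2]["color"][:,:,::-1]); print(get_obs()["tool_pos"],get_obs()["clock"])
E
```

```text
clock: 21.95
tool_pos: [0.5012, -0.1242, 0.0627]
orientation: [180.0, -0.1, 81.8]
force: [-0.0, 0.2, 5.7]
opening: 0.0374
clock: 22.37
tool_pos: [0.4985, -0.1243, 0.1614]
orientation: [-179.6, -0.0, 81.8]
force: [1.5, 0.3, -0.6]
opening: 0.0707
clock: 22.7
tool_pos: [0.4813, -0.1214, 0.2456]
orientation: [179.7, -0.1, 81.8]
force: [-0.4, 0.5, 0.1]
opening: 0.0869
scene
  plate 497 min [-56.7 -28.5  30.9] max [58.4 28.6 40.4] mean [ 4.9  0.5 36.4]
  slopes deg [-0.17  0.23] z 36.4
  wing 33 min [-97.3  -5.   61.9] max [-71.3   6.8  79.1] mean [-84.2   2.1  71.9]
side
  plate 437 min [-58.3 -28.4  30.4] max [57.5 28.6 40.4] mean [ 3.7  3.3 36.8]
  slopes deg [-0.17 -1.12] z 36.8
  wing 65 min [-97.2  -6.3  60.7] max [-70.1   8.   77.9] mean [-83.9   2.5  69.8]
wrist
  plate 2132 min [-58.2 -28.4  33.4] max [54.  28.2 36.8] mean [-2.4  0.  35.1]
  slopes deg [ 0.01 -0.  ] z 35.1
  wing 234 min [-97.9  -6.2  72.2] max [-70.7   3.7  75.3] mean [-84.1  -1.5  73.6]
66 306 [-86.4  -1.5  73.5] [ 9.9 35.5]
44 1141 [-83.2  -1.2  49.1] [47.7 62.1]
[ 0.48057971 -0.12154154  0.24161911] 22.85
```

View pics/end.png

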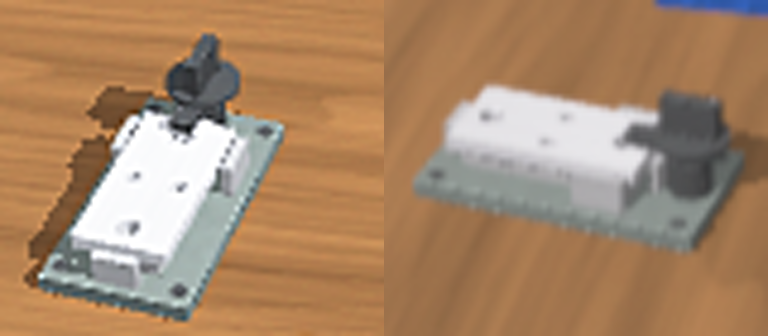

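View pics/w9.png

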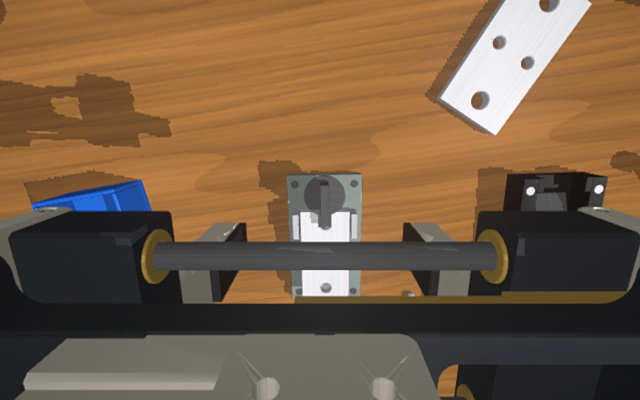

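The latch arm lies over the plate's end in both external views. The wing top is at 73.6 mm against 79.7 mm before, so it is held down about 6 mm and turned 90°. The robot is clear, so I'm handing in.

```bash
python3 -c "
from plant import *
print(close_job())"
```

```text
the job is handed in; nothing more can be done
None
```

The plate is locked in the drilling fixture, and I handed the job in at about 23 s of the 58 s.

**What I did:**
- **Tip and grip:** I pressed the plate at the notch until the rocker reached its stop (tilt about 0.33–0.35 rad), and it stayed there. I then pinched the raised end and lifted it out.
- **Place:** I levelled the plate in the air, slid it in under the latch disc and lowered it onto the seat. Contact came at 34.4 mm tool height, against 34.5 mm predicted.
- **Lock:** I gripped the latch wing, pressed it 9.2 mm down, turned it 90° clockwise to its stop and let go.

**Last checks:**
- **Plate:** it lies flat between the guides and end stops. Its upper face measured 35.1 to 36.8 mm in the three cameras (36 expected).
- **Latch:** after release the arm lies over the plate's end. The wing top stands 6.1 mm lower than before, which fits the cam holding at about 6.5 mm.
- **Bystanders:** I never went near the wrench, bottle or bin. The last pictures were not measured for them.

**What disagreed:**
- **First grip:** it caught only the tips of the fingers because joint 6 had reached its range limit. I let go without lifting and regripped with less tilt.
- **Camera offsets:** the wrist and outside cameras differed by 1 to 2 mm sideways. The side camera also read about 1.1° of cross slope on the seated plate, while scene and wrist read at most 0.23°. I took that as side-view noise.

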